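# Click the paper clamp locked on the drawing board

## Robot

A 6-joint arm with a two-finger parallel gripper is mounted at the origin on the work surface. World frame = base frame: x ahead of the robot, y to its left, z up, the work surface at z = 0. Lengths are in m, angles in rad, forces in N, time in s.
With the tool pointing down it reaches from about 0.325 to 0.85 m from the base axis. Payload 4.4 kg.
Tool frame: the origin (TCP) lies midway between the tips of the shut fingers; the grasp point (between the pads) lies 19 mm behind it (grip_depth is the distance from the TCP to the grasp point, in m); z points along the fingers, y is the line along which they close (so a half turn about z gives the same grasp; the last joint's range is limited). The gripper opens to 94 mm and grips with 3 to 60 N. Pads are 16 mm wide; open, the fingers measure 119 mm over their backs; the gripper's body (75 mm by 177 mm) begins 78 mm behind the grasp point.
Start: joints at [-1.476, 0.207, 1.542, -0, 1.393, -0.15], TCP at [0.139, -0.558, 0.205] pointing down, gripper open.
Joint ranges: [-2.73, 2.73], [-0.86, 2.22], [0.23, 2.46], [-1.11, 4.25], [0.08, 2.63], [-2.82, 2.82]. Speed limits (rad/s): [2.79, 2.79, 3.14, 3.14, 3.14, 3.14].

## Interface

Orientations are given as a unit quaternion [w, x, y, z].
In Python, from cell import move_to, line_to, goto_joints, move_gripper, hold, ik, get_obs, get_image, PlanningError, hand_in, trace, place_of, grip_depth gives the robot as it stands. The module is installed in compiled form; this text tells all that it offers. Calls block until the motion is done:
- move_to(position, orientation): joint-space move of the TCP to a pose.
- line_to(position, vel=0.15, rotation=None): straight line of the TCP; rotation=None keeps the orientation; vel is the mean speed in m/s.
- goto_joints(angles): joint-space move.
- move_gripper(opening, grip_force=None): finger opening in m; grip_force is the grip in N (None keeps the last); returns when the fingers have stopped.
- hold(seconds).
- ik(position, orientation): joint angles nearest the present ones, or None.
- get_obs(): the state.
- get_image(name): name is "scene" or "top"; returns a dict with "pixels" (384x512x3 uint8, red, green, blue), "K" (3x3 intrinsics, pixels), "world_to_cam" (4x4, takes a point from world to camera coordinates). Camera axes: x right, y up, looking along -z (the intrinsics and any distortion apply to the point x, -y, -z); pixel columns grow to the right and rows downward; lengths in m; the calibration is good to about 2 mm. A picture is of the moment at which its call begins. There is no depth.
A pose or a line that the arm cannot do raises PlanningError and nothing moves.
- hand_in(): hands the job in; it is judged then, once.
Trained networks look in a picture, given as the dict that the camera call returned (one of the last four; its "shot" number tells which), for a name from the list of things; names that differ only in an ending like _2 or _b are one class to them, and where a whole thing is asked for, a point or a joint stands for the part that bears it (a point fixed in the world has none). Each returns a list of dicts, best first, with "p" (0 to 1); they miss things now and then, are a little off and sometimes report something else, mostly with a low value. They report only what shows in the picture. A call takes as long as a camera call.
- trace(picture, target): "pixels" (384x512 bool, what is visible of it).
- place_of(picture, target): "position" ([x, y, z] in m, in world coordinates, good to about 4 mm: a listed point, or the origin of a listed thing).
The state is a dict: "t": time; "qpos": joint angles; "qvel": joint speeds; "effort": joint torques, N m; "position": TCP position; "tcp_rot": TCP orientation; "contact_force": force on the tool from outside, world axes, zero at the start; "torque": the same for the moment, N m; "grip_width": finger opening in m; "grasp_force": force on a finger pad.
Only numpy, scipy, OpenCV 4.12 (cv2) and the standard library are available. Lean on these libraries where they do the work, as an engineer would, in place of code of your own. Each camera call takes 0.05 s, during which the arm holds its last target. There are 200 camera calls.

## Task

Lock the paper clamp on the drawing board so that the sheet cannot creep: turn the bar-shaped knob clockwise, seen from above, until it clicks past its detent and stays in the locked position, then let go of it. Leave the round knob on the same clamp as it is.

Things in the scene. Friction and masses are not known exactly. Their poses are not given: they have to be found in the camera images.
- lock_knob (a joint): Turn of the bar-shaped black lock knob about its vertical axis, rad, growing clockwise seen from above. 0.06 to 0.13: unlocked (start); 0.55: peak of the detent, takes about 0.14 N m; 0.95 to 1.1: locked. Hard stops at 0 and 1.1. Released short of the peak it springs back, past it it snaps on to locked and stays; the white line on one bar end then points at a dark mark on the base.
- lock_knob_grip (a point): On that knob's axis at grip height, 58 mm above the table; z up, x along the bar, turning with it. Bar 50 long, 14 thick, flat sides, from 32 mm below to 14 mm above this point, on a 44 mm disc and a fixed round aluminium base (72 mm across, its top 40 mm below). It sits on the aluminium clamp bar across the fixed drawing board (300 x 420 x 12 mm), left or right.
- trim_knob (a joint): Turn of the round ribbed black knob, towards the other end of the same clamp bar; rad, 0 at the start, growing clockwise. It turns easily and must stay as it is.
- trim_knob_grip (a point): On the round knob's axis, 58 mm above the table and 14 mm below its top; the knob is 42 mm across; z up.

How it is judged:
By the outcome, as a careful person would: the job done as asked, in the order asked, and still so for the second after the job is handed in, with the robot touching nothing.
It also fails if it takes over 32 s, if anything falls off the work surface, if the arm or the gripper's body presses on something with over 40 N, if the wrist force passes 120 N, or if a joint passes its speed limit or range.

## Working session

There is one attempt and no reset: what is moved stays moved. The work goes in short steps, each a Python script; the robot and the scene stay as the last script left them, time stands still between calls to the robot, and variables do not carry over. Pictures are saved under pics/ and viewed, at most 10 in all, crops included, and the job is handed in when it is done.

```bash
mkdir -p pics; python3 - <<'E'
from cell import *
import cv2,numpy as np
ims=[]
for n in("top","scene"):
    p=get_image(n); 
    for t in("lock_knob_grip","trim_knob_grip"):
        r=place_of(p,t); print(n,t,[(np.round(a["position"],4),round(a["p"],2)) for a in r[:3]])
        m=trace(p,t)
        for a in m[:2]:
            ys,xs=np.nonzero(a["pixels"]); print(a["p"],len(xs),xs.mean() if len(xs) else 0,ys.mean() if len(xs) else 0)
    cv2.imwrite(f"pics/{n}0.png",p["pixels"][:,:,::-1])
    np.savez(f"{n}.npz",**{k:p[k] for k in("pixels","K","world_to_cam")}); print({k:v for k,v in p.items() if k!="pixels"})
print(get_obs())
print(grip_depth)
E
```

```text
top lock_knob_grip [(array([ 0.4809, -0.1923,  0.0588]), 0.88)]
0.74 495 217.84242424242424 218.6040404040404
0.66 466 357.0922746781116 232.74248927038627
top trim_knob_grip [(array([0.498 , 0.0607, 0.0578]), 0.74)]
0.73 479 218.0062630480167 218.67014613778704
{'K': array([[449.6606639 ,   0.        , 248.0953524 ],
       [  0.        , 449.6606639 , 184.53001411],
       [  0.        ,   0.        ,   1.        ]]), 'world_to_cam': array([[-7.35314772e-04, -9.99994635e-01,  3.19208423e-03,
         5.71533055e-03],
       [ 9.84854344e-01, -1.70723628e-04,  1.73383657e-01,
        -5.65309891e-01],
       [-1.73382181e-01,  3.27122958e-03,  9.84849186e-01,
        -7.67527802e-01],
       [ 0.00000000e+00,  0.00000000e+00,  0.00000000e+00,
         1.00000000e+00]]), 'shot': 1}
scene lock_knob_grip [(array([ 0.476 , -0.1917,  0.0563]), 0.59)]
0.76 532 165.94736842105263 161.56954887218046
scene trim_knob_grip [(array([0.5074, 0.0613, 0.056 ]), 0.65)]
0.81 587 290.14480408858606 172.57069846678024
{'K': array([[398.64972408,   0.        , 256.80135742],
       [  0.        , 398.6
[... 346 characters left out ...]
 2}
{'t': 0.5, 'qpos': array([-1.47653259e+00,  2.06639809e-01,  1.54155420e+00, -1.44301756e-05,
        1.39349890e+00, -1.50481922e-01]), 'qvel': array([-0.00031484, -0.00256149, -0.00274994,  0.00065763,  0.00166204,
       -0.00041322]), 'effort': array([-2.10979993e-04, -3.70484841e+01, -2.81434357e+01,  6.98097912e-02,
        2.88237358e-02, -3.52375366e-05]), 'position': array([ 0.13931953, -0.55783604,  0.20539829]), 'tcp_rot': array([-5.03099722e-05,  9.92521628e-01,  1.22068896e-01, -5.69018623e-06]), 'contact_force': array([0.36200726, 0.14631799, 0.09317954]), 'torque': array([ 0.06153148, -0.00919972, -0.00398334]), 'grasp_force': 0.0, 'grip_width': 0.09413711541461116}
0.0188
```

```bash
python3 - <<'E'
import cv2,numpy as np
a=cv2.imread("pics/top0.png")
b=cv2.resize(a[190:275,320:410],None,fx=6,fy=6,interpolation=cv2.INTER_CUBIC)
s=cv2.imread("pics/scene0.png")
c=cv2.resize(s[125:195,125:200],None,fx=4,fy=4,interpolation=cv2.INTER_CUBIC)
cv2.imwrite("pics/crop.png",b);
v=np.zeros((280+0,300,3),np.uint8);v[:c.shape[0],:c.shape[1]]=c
w=np.zeros((510,250,3),np.uint8); c2=cv2.resize(c,(250,233)); w[:233]=c2
cv2.imwrite("pics/crop.png",np.hstack([b,w]))
E
```

```text
(no output)
```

View pics/top0.png

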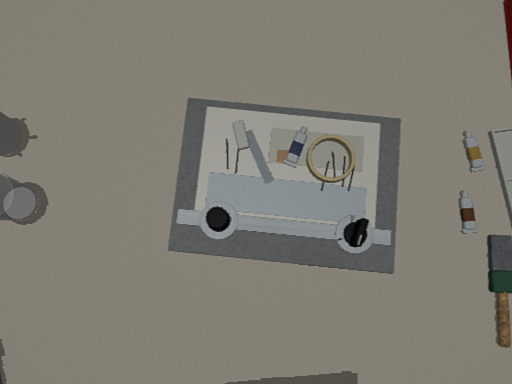

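View pics/crop.png

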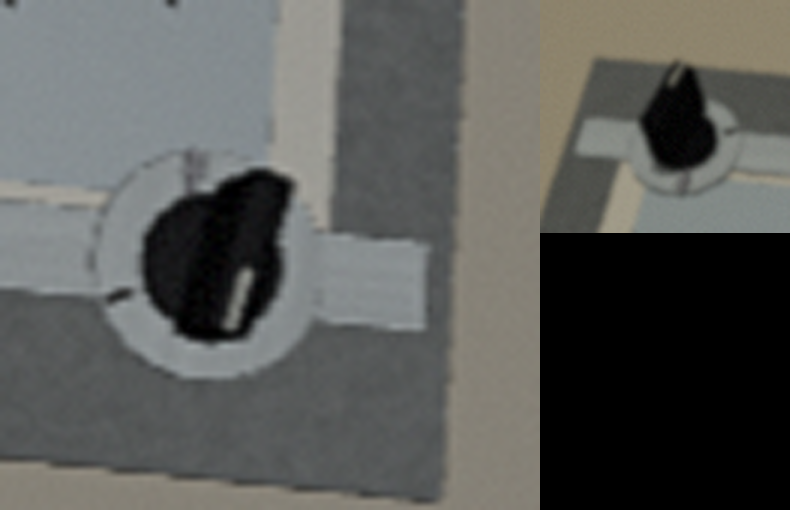

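The top view shows the bar knob near (358,233) and the round knob near (218,219). In the crop, the white line is on the near end, from about (361,235) to (358,245). The dark mark is to its left at about (340,239), which is clockwise from the line as expected.

```bash
cat > h.py <<'E'
import numpy as np
def back(d,u,v,z):
    K,T=d["K"],d["world_to_cam"]; R,t=T[:3,:3],T[:3,3]
    c=-R.T@t; r=R.T@(np.array([1,-1,-1])*(np.linalg.inv(K)@[u,v,1])); return c+r*(z-c[2])/r[2]
def proj(d,P):
    K,T=d["K"],d["world_to_cam"]; p=np.atleast_2d(P)@T[:3,:3].T+T[:3,3]; p=p*[1,-1,-1]; q=p@K.T; return q[:,:2]/q[:,2:]
E
python3 - <<'E'
import numpy as np,cv2
from h import *
d=dict(np.load("top.npz")); s=dict(np.load("scene.npz"))
# aluminium base centre: ellipse in crop centre ~(210,263), r~112 ; z=.018
f=lambda u,v:(320+(u+.5)/6-.5,190+(v+.5)/6-.5)
a=back(d,*f(248,270),.072);b=back(d,*f(230,330),.072);print("line",a,b,np.arctan2(*(b-a)[1::-1]))
c=back(d,*f(210,263),.018);print("base",c, 112/6/449.7*.78)
m=back(d,*f(120,295),.018);print("mark",m-c,np.arctan2(*(m-c)[1::-1]))
# overlay: bar model top face at several angles
im=cv2.resize(d["pixels"][190:275,320:410,::-1],None,fx=6,fy=6,interpolation=cv2.INTER_CUBIC)
im2=cv2.resize(s["pixels"][125:195,125:200,::-1],None,fx=6,fy=6,interpolation=cv2.INTER_CUBIC)
im2=cv2.copyMakeBorder(im2[:, :250],0,510-420,0,0,cv2.BORDER_CONSTANT)
C=np.array([.479,-.192,0]);
C=np.array([c[0],c[1],0])
th=np.arctan2(*(b-a)[1::-1])
u=np.array([np.cos(th),np.sin(th),0]);w=np.array([-u[1],u[0],0])
t=np.linspace(0,6.3,60)
for I,D,x0,y0 in((im,d,320,190),(im2,s,125,125)):
    for P in([C+[0,0,.072]+.025*i*u+.007*j*w for i,j in((1,1),(1,-1),(-1,-1),(-1,1))],
             [C+[.036*np.cos(q),.036*np.sin(q),.018] for q in t]):
        q=((proj(D,np.array(P))-[x0,y0]+.5)*6-.5).round().astype(int)
        cv2.polylines(I,[q],True,(0,255,0),1)
cv2.imwrite("pics/ov.png",np.hstack([im,im2]))
E
```

```text
line [ 0.4732158  -0.18992949  0.072     ] [ 0.45602653 -0.18398501  0.072     ] 2.8086421413648948
base [ 0.4787968  -0.19195513  0.018     ] 0.032377140315766065
mark [-0.00981285  0.02817469  0.        ] 1.9059433370278798
```

View pics/ov.png

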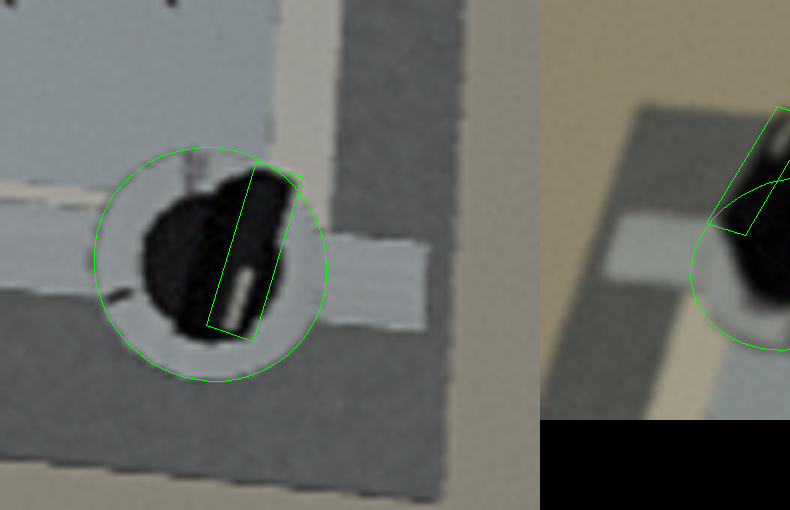

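The model outline fits the bar (axis at 0.479, -0.192, line angle 2.81). The mark is 0.90 rad clockwise of the line, as expected, so I'll grip the bar.

```bash
python3 - <<'E'
from cell import *
import numpy as np
from scipy.spatial.transform import Rotation as Ro
C=np.array([.479,-.192]);th=2.8086
def quat(th,s):
    y=s*np.array([-np.sin(th),np.cos(th),0]);z=np.array([0,0,-1.]);x=np.cross(y,z)
    return np.roll(Ro.from_matrix(np.c_[x,y,z]).as_quat(),1)
z=.058-grip_depth
best=None
for s in(1,-1):
    q=[ik([*C,z],quat(t,s)) for t in(th,th-.9)]
    print(s,[None if a is None else np.round(a,3) for a in q])
    if q[0] is not None and q[1] is not None and abs(q[1][5]-q[0][5])<1.2:
        m=max(abs(q[0][5]),abs(q[1][5]))
        if best is None or m<best[0]: best=(m,s)
s=best[1]; print("s",s)
move_to([*C,.16],quat(th,s)); move_gripper(.05,10)
line_to([*C,z],vel=.1)
o=get_obs();print(o["position"],o["contact_force"])
move_gripper(0.0,25)
o=get_obs();print(o["t"],o["position"],o["contact_force"],o["torque"],o["grip_width"],o["grasp_force"],o["qpos"])
E
```

```text
1 [array([-0.549,  0.288,  1.824, -0.   ,  1.03 ,  1.355]), array([-0.549,  0.288,  1.824, -0.   ,  1.03 ,  2.255])]
-1 [array([-0.549,  0.288,  1.824, -0.   ,  1.03 , -1.787]), array([-0.549,  0.288,  1.824, -0.   ,  1.03 , -0.887])]
s -1
[ 0.4796652  -0.19239235  0.03994861] [-1.40160945  0.43673196 -0.06422966]
5.1583 [ 0.47895654 -0.19238444  0.0392931 ] [-1.88490677 -1.47101861  0.24435641] [-0.24422173 -0.02802076  0.06854643] 0.013743519265550865 24.999809861183167 [-5.49315667e-01  2.87457869e-01  1.82420576e+00 -7.38058357e-04
  1.02963533e+00 -1.78696023e+00]
```

```bash
python3 - <<'E'
from cell import *
import numpy as np
q0=np.array(get_obs()["qpos"]);
for d in list(np.arange(.1,.91,.1))+[.92]:
    q=q0.copy();q[5]+=d;goto_joints(q)
    o=get_obs();print(round(o["t"],2),round(o["qpos"][5]-q0[5],3),o["torque"].round(3),o["contact_force"].round(1),round(o["grip_width"],4))
E
```

```text
5.41 0.098 [-0.22  -0.02   0.036] [-0.4 -1.   0.5] 0.0139
5.66 0.196 [-0.413  0.151  0.177] [-2.5 -2.6 -0. ] 0.0135
5.91 0.296 [-0.683  0.31   0.066] [-2.9 -4.3  1.9] 0.0141
6.16 0.396 [-0.809  0.434  0.011] [-3.8 -4.6  0.8] 0.0139
6.41 0.497 [-0.837  0.5   -0.057] [-3.5 -5.   0.7] 0.0135
6.66 0.597 [-1.002  0.631 -0.103] [-4.  -5.7  1.5] 0.0138
6.91 0.697 [-0.989  0.689 -0.116] [-4.6 -6.2 -0.1] 0.0141
7.16 0.797 [-1.024  0.749 -0.071] [-4.6 -5.9  1.9] 0.0142
7.41 0.897 [-1.094  0.822 -0.037] [-5.  -6.1  2. ] 0.014
7.66 0.916 [-1.106  0.81  -0.019] [-5.1 -5.5  1.9] 0.0139
```

The torque changed sign past the detent and has fallen to about zero at the locked position. I'll release, retreat and look.

```bash
python3 - <<'E'
from cell import *
import numpy as np,cv2
move_gripper(.05); p=get_obs()["position"]
line_to([p[0],p[1],.2],vel=.15)
goto_joints([-1.476,0.207,1.542,0,1.393,-0.15]); hold(.3)
d=get_image("top"); s=get_image("scene"); o=get_obs();print(o["t"],o["contact_force"])
b=cv2.resize(d["pixels"][190:275,320:410,::-1],None,fx=6,fy=6,interpolation=cv2.INTER_CUBIC)
a0=np.load("top.npz")["pixels"][200:240,200:240,::-1];a1=d["pixels"][200:240,200:240,::-1]
w=np.vstack([cv2.resize(x,(250,255),interpolation=cv2.INTER_CUBIC) for x in(a0,a1)])
cv2.imwrite("pics/after.png",np.hstack([b,w]))
E
```

```text
11.825 [ 0.04878161  0.8789702  -0.30950543]
```

View pics/after.png

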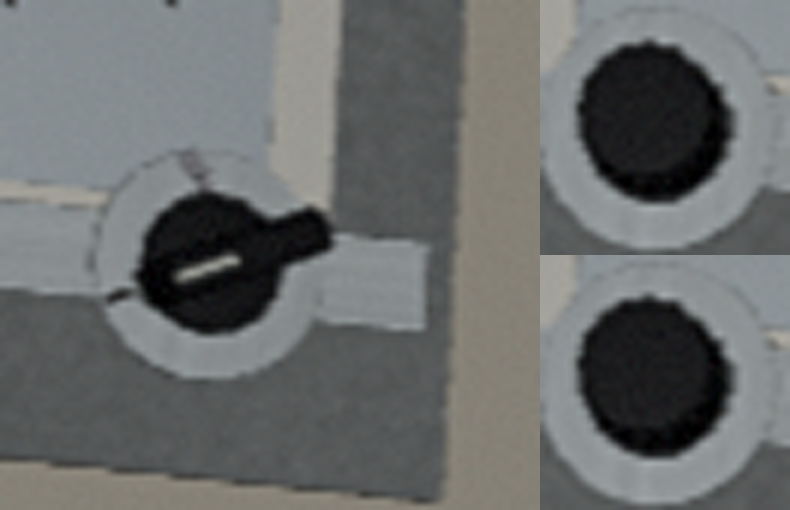

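In the crop, the white line from (240,260) to (178,278) now points at the dark mark at (118,296). The round knob looks unchanged.

```bash
python3 -c "
from cell import *
print(hand_in())"
```

```text
the job is handed in; nothing more can be done
None
```

The bar knob is turned clockwise past its detent and stayed locked after release, with its white line pointing at the dark mark; the round knob was not touched, and the job was handed in at about 12 s.

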